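# Make up a centrifuge bucket

### The arm

A 6-joint arm with a two-finger parallel gripper is mounted at the origin on the work surface. World frame = base frame: x ahead of the robot, y to its left, z up, the work surface at z = 0. Lengths are in m, angles in rad, forces in N, time in s.
With the tool pointing down it reaches from about 0.35 to 0.975 m from the base axis. Payload 4.9 kg.
Tool frame: the origin (TCP) lies between the finger pads; the fingertips stand 25 mm ahead of it and the grasp point (between the pads) lies 6 mm ahead of it (manip.tcp_to_tips is the z of the fingertips in the tool frame, in m); z points along the fingers, y is the line along which they close (so a half turn about z gives the same grasp; the last joint's range is limited). The gripper opens to 85 mm and grips with 20 to 120 N. Pads are 22 mm wide; open, the fingers measure 114 mm over their backs; the gripper's body (76 mm by 85 mm) begins 54 mm behind the grasp point. The pads swing forward as they close: fully open they stand 13 mm farther back than shut.
Start: joints at [1.185, 0.053, 1.613, -0, 1.476, -0.119], TCP at [0.165, 0.603, 0.256] pointing down, gripper open.
Joint ranges: [-3.01, 3.01], [-1.01, 2.22], [0.06, 2.58], [-1.02, 4.17], [0.09, 2.62], [-3.14, 3.14]. Speed limits (rad/s): [2.57, 2.57, 3.14, 3.14, 3.14, 3.14].

### API

Orientations are given as a unit quaternion [w, x, y, z].
In Python, from plant import manip gives the robot as it stands. The module is installed in compiled form; this text tells all that it offers.
- The arm moves only by the tool arm_command, never from a script. Its argument "moves" is a list of rows, each a list of 3 entries, a list of its own where there are three numbers: the opening, from -1 (shut) to 1 (fully open), then the shift along the tool's x, y, z in units of 0.15 m (1.0 is 0.15 m), then the turn about the tool's z in units of 2 pi rad (1.0 is 2 pi rad). A call has 1 to 20 rows; each row is the pose to reach, as a shift and turn from the pose commanded when the call began, along the tool's axes at that moment, turning the shorter way round; what a row does not reach only later rows make up. A row lasts 1/12 s, in which the tool goes at most 41.7 mm and 7.16 degrees, less where a joint would pass 70% of its speed; a pose out of reach is approached as far as the arm can. A call with a number of a shift or a turn outside -1 to 1 is refused whole. A call with a gripper value outside its range is refused whole. The fingers move at their own pace and stop on an object; the grip force is fixed at half the most. Time passes only in rows, so rows that repeat a pose let the fingers close. It gives the time, the measured TCP pose, the force, the opening and the grip force at its end, in the units of the state.
- manip.state(): the state, without advancing time (a new reading comes with each control period).
- manip.grab_frame(name): name is "scene" or "top" or "wrist"; returns a dict with "frame" (480x640x3 uint8, red, green, blue), "fx", "fy", "cx", "cy" (pixels), "R" (3x3) and "t" (3): a world point X has camera coordinates R X + t. Camera axes: x right, y down, z forward; pixel columns grow to the right and rows downward; lengths in m; the calibration is good to about 2 mm. The wrist camera is an equidistant fisheye: a pixel r from the principal point sees the ray r / f radians off the axis. A picture is of the moment at which its call begins. There is no depth.
- manip.job_done(): hands the job in; it is judged then, once.
Trained networks look in a picture, given as the dict that the camera call returned (one of the last four; its "shot" number tells which), for a name from the list of things; names that differ only in an ending like _2 or _b are one class to them, and where a whole thing is asked for, a point or a joint stands for the part that bears it (a point fixed in the world has none). Each returns a list of dicts, best first, with "confidence" (0 to 1); they miss things now and then, are a little off and sometimes report something else, mostly with a low value. They report only what shows in the picture. A call takes as long as a camera call. They do not tell look-alikes from the thing itself.
- manip.search_frame(picture, target): "extent" ([left, top, right, bottom] in pixels, round what is visible of it).
The state is a dict: "time": time; "joint_pos": joint angles; "joint_vel": joint speeds; "joint_efforts": joint torques, N m; "tool_pos": TCP position; "tool_rot": TCP orientation; "contact_force": force on the tool from outside, world axes, zero at the start; "ft_torque": the same for the moment, N m; "gripper_width": opening from 0.0 (shut) to 1.0 (fully open); "grasp_force": force on a finger pad.
Only numpy, scipy, OpenCV 4.12 (cv2) and the standard library are available. Lean on these libraries where they do the work, as an engineer would, in place of code of your own. Each camera call takes 0.05 s, during which the arm holds its last target. There are 200 camera calls.

### The job

Make up the open centrifuge bucket for a run, in this order: first the rubber cushion flat on its floor, then the adapter with the single wide hole over the cushion's knob, then the amber glass bottle upright in that hole, and last the white cap, seated level on the bucket's rim. Keep the bottle upright and lower it in without letting it fall; leave the other adapter (the one with four small holes) where it stands.

Things in the scene. Friction and masses are not known exactly. Their poses are not given: they have to be found in the camera images.
- bucket: Near-black round centrifuge bucket, open on top, fixed to the bench. Outside diameter 112 mm (120 mm at the rim), 56 mm high; inside diameter 104 mm, widening over the top 10 mm to 112 mm at the mouth; floor 6 mm thick. A short steel trunnion pin sticks out on either side (134 mm across the two). Its yaw varies. Origin: centre of the underside, on the bench; z up.
- cushion: Black rubber cushion: a disc 96 mm in diameter, 8 mm thick, with an upright lifting knob 20 mm in diameter and 20 mm high in the middle (28 mm overall). Goes on the bucket's floor, knob up. Origin: centre of the underside; z up.
- adapter: Grey plastic adapter to be used: a round flange 96 mm in diameter, 8 mm thick, with an upright tubular collar 46 mm in outside diameter (58 mm overall height), and one wide hole of 36 mm diameter right through it. It goes over the cushion's knob and its flange lies flat on the cushion; its collar then ends 16 mm above the bucket's rim. Origin: centre of the underside; z up.
- small_bore_adapter: The adapter NOT to be used: same grey plastic, flange (96 mm) and collar (46 mm, 58 mm overall height), but its collar is closed on top but for four small dark holes of 13 mm. Loose, to be left alone. Origin: centre of the underside; z up.
- bottle: Amber glass bottle with a white screw cap, closed, standing upright: 26 mm in diameter all the way up, 76 mm high. It goes in the adapter's wide hole and stands there on the top of the cushion's knob, so that 38 mm of it rise above the collar. Origin: centre of the underside; z up.
- cap: White bucket cap, open below: locating lip 96 mm diameter, 8 mm high; flange 124 mm diameter, from 8 to 14 mm height; dome 80 mm diameter to 72 mm (hollow to 68 mm); black knob 24 mm diameter from 72 to 98 mm. Seated, the lip is inside the mouth, the flange on the rim, and its origin 48 mm above the bucket's. Origin: centre of the underside of the lip; z up.
Mind the look-alikes: they are no part of the job. Of the things that look like the bottle, the largest one is meant. There is more than one size of the cushion; the one meant has the size given above.

How it is judged:
On the way, in this order (a step that is already met when the one before it is completed fails the run):
1. the cushion lies flat on the bucket's floor, let go (horizontal distance between cushion and bucket below 0.01 m and z of cushion in the frame of bucket between 0.002 and 0.01 m and angle between cushion's own z axis and vertical below 0.07 rad and linear speed of cushion below 0.03 m/s and contact force between the fingers and cushion below 0.1 N), for 0.2 s.
2. the wide-hole adapter sits flat on the cushion in the bucket, let go (horizontal distance between adapter and bucket below 0.01 m and z of adapter in the frame of bucket between 0.01 and 0.018 m and angle between adapter's own z axis and vertical below 0.07 rad and linear speed of adapter below 0.03 m/s and contact force between the fingers and adapter below 0.1 N), for 0.2 s.
3. the bottle stands in the adapter, let go (horizontal distance between bottle and bucket below 0.018 m and z of bottle in the frame of bucket between 0.027 and 0.041 m and angle between bottle's own z axis and vertical below 0.2 rad and linear speed of bottle below 0.03 m/s and contact force between the fingers and bottle below 0.1 N), for 0.2 s.
4. the cap sits level on the bucket's rim, let go (horizontal distance between cap and bucket below 0.012 m and z of cap in the frame of bucket between 0.044 and 0.052 m and angle between cap's own z axis and vertical below 0.07 rad and linear speed of cap below 0.03 m/s and contact force between the fingers and cap below 0.1 N), for 0.2 s.
At the end, for the whole second after the job is handed in: In the bucket, at rest: cushion flat on the floor and adapter flat on it (each within 4 mm of height, 10 mm of centre, 4 degrees), bottle standing on the knob in the adapter (7 mm, 18 mm, 11 degrees), cap level on the rim (4 mm, 12 mm, 4 degrees) (horizontal distance between each of cushion, adapter and bucket below 0.01 m and z of cushion in the frame of bucket between 0.002 and 0.01 m and angle between each of cushion, adapter, cap's own z axis and vertical below 0.07 rad and linear speed of each of cushion, adapter, bottle, cap below 0.03 m/s and z of adapter in the frame of bucket between 0.01 and 0.018 m and horizontal distance between bottle and bucket below 0.018 m and z of bottle in the frame of bucket between 0.027 and 0.041 m and angle between bottle's own z axis and vertical below 0.2 rad and horizontal distance between cap and bucket below 0.012 m and z of cap in the frame of bucket between 0.044 and 0.052 m); the robot touches nothing.
It fails at once if the other adapter (four small holes) moved more than 30 mm from where it stood (distance of small_bore_adapter from where it was at the start of the episode above 0.03 m).
It fails at once if the glass bottle tipped over (more than 45 degrees) (angle between bottle's own z axis and vertical above 0.785 rad).
It fails at once if the glass bottle dropped (falling faster than 0.7 m/s out of the fingers) (linear speed of bottle above 0.7 m/s and contact force between the fingers and bottle below 0.1 N).
It also fails if it takes over 112 s, if anything falls off the work surface, if the arm or the gripper's body presses on something with over 40 N, if the wrist force passes 120 N, or if a joint passes its speed limit or range.

## Working session

There is one attempt and no reset: what is moved stays moved. The work goes in short steps, Python scripts to look and compute and a tool call to move; the robot and the scene stay as the last step left them, time stands still between calls to the robot, and variables do not carry over. Pictures are saved under pics/ and viewed, at most 14 in all, crops included, and the job is handed in when it is done.

Besides the shell and the picture viewer there is one more tool, called after "Request:" as name(argument=value, ...), one argument or row to a line, values as JSON. arm_command: Moves the arm, as the interface text tells. Shifts and turns lie within -1 to 1; 1 stands for 0.15 m of shift or 2 pi rad of turn. Its arguments: {"type":"object","properties":{"moves":{"type":"array"}},"required":["moves"]}

```bash
mkdir -p pics; cat > h.py <<'E'
import numpy as np, cv2
from plant import manip
def ray(p,u,v,fish=False):
    R=np.array(p["R"]);t=np.array(p["t"]);x=(u-p["cx"])/p["fx"];y=(v-p["cy"])/p["fy"]
    if fish:
        r=np.hypot(x,y); d=np.array([x/r*np.sin(r),y/r*np.sin(r),np.cos(r)]) if r>1e-9 else np.array([0,0,1.])
    else: d=np.array([x,y,1.])
    return -R.T@t, R.T@d
def atz(p,u,v,z,fish=False):
    c,d=ray(p,u,v,fish); return (c+d*(z-c[2])/d[2])[:2]
def proj(p,X,fish=False):
    c=np.array(p["R"])@np.array(X)+np.array(p["t"])
    if fish:
        r=np.hypot(c[0],c[1]);th=np.arctan2(r,c[2]);s=th/max(r,1e-9);return np.array([p["cx"]+p["fx"]*c[0]*s,p["cy"]+p["fy"]*c[1]*s])
    return np.array([p["cx"]+p["fx"]*c[0]/c[2],p["cy"]+p["fy"]*c[1]/c[2]])
def save(p,n): cv2.imwrite("pics/"+n+".png",cv2.cvtColor(p["frame"],cv2.COLOR_RGB2BGR))
E
python3 - <<'E'
from h import *
np.set_printoptions(precision=4,suppress=True)
for n in("top","scene"):
    p=manip.grab_frame(n);save(p,n+"0")
    print(n,"cam",-np.array(p["R"]).T@np.array(p["t"]),p["fx"],p["cx"],p["cy"]);print(np.array(p["R"]))
    for o in("bucket","cushion","adapter","small_bore_adapter","bottle","cap"):
        for d in manip.search_frame(p,o):
            e=d["extent"];u,v=(e[0]+e[2])/2,(e[1]+e[3])/2
            print(o,round(d["confidence"],2),np.round(e),atz(p,u,v,0.0),atz(p,u,v,0.05))
s=manip.state();print(s["time"],s["tool_pos"],s["tool_rot"],s["gripper_width"])
E
```

```text
top cam [ 0.3524 -0.0112  0.9557] 612.5519014999796 325.23395467124357 231.74650351894473
[[-0.0237 -0.9997 -0.0112]
 [-0.9839  0.0253 -0.1771]
 [ 0.1773  0.0068 -0.9841]]
bucket 0.55 [288. 102. 366. 184.] [ 0.671  -0.0116] [ 0.6543 -0.0116]
cushion 0.86 [232. 318. 277. 369.] [0.3527 0.1083] [0.3527 0.102 ]
cushion 0.58 [301. 242. 368. 308.] [ 0.4558 -0.0181] [ 0.4504 -0.0178]
adapter 0.77 [148. 257. 209. 311.] [0.4476 0.227 ] [0.4426 0.2145]
small_bore_adapter 0.69 [156. 150. 220. 206.] [0.6187 0.2153] [0.6048 0.2035]
bottle 0.75 [472. 312. 491. 324.] [ 0.3835 -0.2422] [ 0.3818 -0.2301]
bottle 0.72 [289.  98. 366. 185.] [ 0.6739 -0.0114] [ 0.6571 -0.0114]
bottle 0.71 [461. 265. 488. 285.] [ 0.45   -0.2355] [ 0.4449 -0.2238]
bottle 0.68 [504. 245. 530. 263.] [ 0.4808 -0.3043] [ 0.4741 -0.2889]
cap 0.59 [444. 142. 524. 220.] [ 0.6003 -0.2617] [ 0.5873 -0.2486]
scene cam [ 1.0435 -0.3847  0.4151] 507.1765332433794 316.38434570799114 230.96055820905525
[[ 0.5613  0.8276  0.0015]
 [ 0.4103 -0.2767 -0.869 ]
 [-0.7188  0.4883 -0.4949]]
bucket 0.67 [345. 244. 442. 338.] [0.6379 0.0188] [ 0.6867 -0.0298]
bucket 0.44 [137. 280. 249. 389.] [ 0.5672 -0.2429] [ 0.6246 -0.26  ]
bucket 0.15 [272. 220. 332. 257.] [ 0.4481 -0.0084] [ 0.5198 -0.0537]
cushion 0.85 [309. 187. 348. 211.] [0.3534 0.111 ] [0.4365 0.0513]
cushion 0.82 [270. 224. 328. 258.] [ 0.4519 -0.0163] [ 0.5231 -0.0606]
adapter 0.65 [384. 167. 437. 210.] [0.4042 0.2697] [0.4812 0.1908]
small_bore_adapter 0.67 [446. 206. 510. 255.] [0.5899 0.2471] [0.6446 0.171 ]
bottle 0.96 [142. 228. 159. 265.] [ 0.3361 -0.2189] [ 0.4213 -0.2388]
bottle 0.56 [116. 269. 135. 316.] [ 0.4348 -0.2858] [ 0.5081 -0.2977]
cap 0.89 [137. 280. 248. 391.] [ 0.5687 -0.2436] [ 0.6259 -0.2606]
0.7 [0.1648 0.6029 0.2564] [0.     0.133  0.9911 0.    ] 1.000664210248099
```

View pics/top0.png

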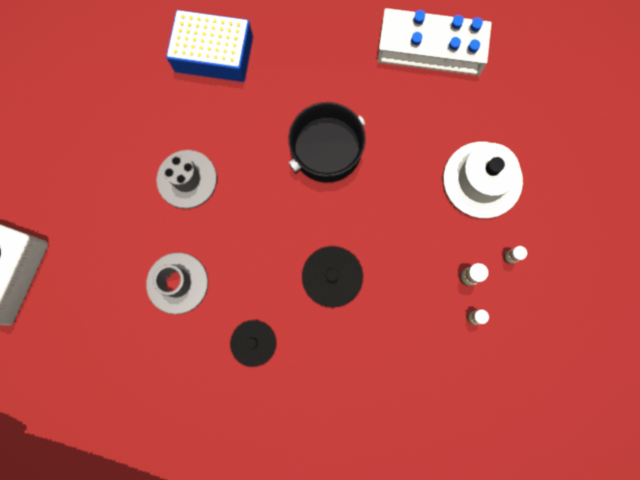

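View pics/scene0.png

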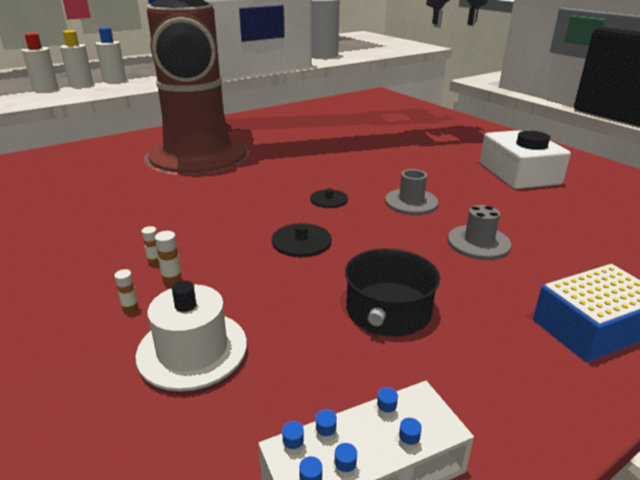

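The top view shows the big cushion at (332,276), the wide adapter at (177,283), the four-hole adapter at (187,179), the bucket at (327,142), the cap at (484,178) and the largest bottle at (475,273). The scene view agrees and confirms that bottle is the tallest. Next I'll fit circles of known radius to get positions.

```bash
cat > fit.py <<'E'
from h import *
from scipy.optimize import least_squares
def fit(p,box,r,z,dark=None,fish=False):
    f=p["frame"].astype(int); nr=(f[...,0]-np.maximum(f[...,1],f[...,2])<60).astype(np.uint8)
    if dark is not None: nr=(f.max(2)>dark).astype(np.uint8)&nr
    m=np.zeros_like(nr);l,t,rr,b=box;m[t:b,l:rr]=nr[t:b,l:rr]
    cs,_=cv2.findContours(m,cv2.RETR_EXTERNAL,cv2.CHAIN_APPROX_NONE);c=max(cs,key=cv2.contourArea)[:,0]
    P=np.array([atz(p,u,v,z,fish) for u,v in c])
    s=least_squares(lambda q:np.hypot(P[:,0]-q[0],P[:,1]-q[1])-q[2],[*P.mean(0),r],loss="soft_l1",f_scale=.001)
    s2=least_squares(lambda q:np.hypot(P[:,0]-q[0],P[:,1]-q[1])-r,P.mean(0),loss="soft_l1",f_scale=.001)
    return np.round([*s2.x,*s.x],4)
E
python3 - <<'E'
from fit import *
p=manip.grab_frame("top")
B=dict(bucket=((280,95,375,190),.06,.056),cushion=((295,237,375,315),.048,.008),small=((225,312,285,375),.036,.006),adapter=((140,245,215,320),.048,.008),cap=((435,135,530,225),.062,.014),four=((150,145,225,215),.048,.008))
for k,(b,r,z) in B.items(): print(k,fit(p,b,r,z))
print("bottle",fit(p,(455,255,495,292),.013,.076,150))
for k,(u,v) in dict(b1=(519.5,253),b2=(481,316)).items(): print(k,atz(p,u,v,.06))
E
```

```text
bucket [ 0.656  -0.01    0.6554 -0.0102  0.0616]
cushion [ 0.4531 -0.0134  0.453  -0.0134  0.0465]
small [0.3541 0.1102 0.3541 0.1102 0.0341]
adapter [0.4486 0.2278 0.4486 0.2277 0.0472]
cap [ 0.6003 -0.2554  0.6004 -0.2554  0.0624]
four [0.6152 0.2156 0.6152 0.2156 0.0476]
bottle [ 0.4456 -0.2233  0.4456 -0.2232  0.0135]
b1 [ 0.47466193 -0.2899745 ]
b2 [ 0.38424621 -0.22719472]
```

Request:
arm_command(
  moves=[
    [1, [0, 0, 0], -0.0425],
    [1, [0, 0, 0], -0.0425],
    [1, [0, 0, 0], -0.0425],
    [1, [0, 0, 0], -0.0425],
  ],
)

```text
time: 1.08
tool_pos: [0.1648, 0.6029, 0.2563]
tool_rot: [0.0, 0.001, 1.0, -0.0]
contact_force: [0.2, -0.4, 0.3]
gripper_width: 1.005
grasp_force: 0.0
```

Request:
arm_command(
  moves=[
    [1, [-0.48, -1, 0], 0],
    [1, [-0.48, -1, 0], 0],
    [1, [-0.48, -1, 0], 0],
    [1, [-0.48, -1, 0], 0],
    [1, [-0.48, -1, 0], 0],
  ],
)

```text
time: 1.5
tool_pos: [0.2388, 0.4483, 0.2557]
tool_rot: [0.001, 0.004, 1.0, -0.001]
contact_force: [-1.0, 0.4, 0.0]
gripper_width: 1.0
grasp_force: 0.0
```

Request:
arm_command(
  moves=[
    [1, [-0.48, -1, 0], 0],
    [1, [-0.48, -1, 0], 0],
    [1, [-0.48, -1, 0], 0],
    [1, [-0.48, -1, 0], 0],
    [1, [-0.48, -1, 0], 0],
  ],
)

```text
time: 1.92
tool_pos: [0.3115, 0.2983, 0.2566]
tool_rot: [0.001, 0.005, 1.0, -0.001]
contact_force: [-0.6, 0.7, 1.2]
gripper_width: 1.001
grasp_force: 0.0
```

Request:
arm_command(
  moves=[
    [1, [-0.48, -1, 0], 0],
    [1, [-0.48, -1, 0], 0],
    [1, [-0.48, -1, 0], 0],
    [1, [-0.48, -1, 0], 0],
    [1, [-0.48, -1, 0], 0],
  ],
)

```text
time: 2.33
tool_pos: [0.3833, 0.1477, 0.2567]
tool_rot: [0.001, 0.006, 1.0, -0.001]
contact_force: [-0.5, 0.7, 0.1]
gripper_width: 1.001
grasp_force: 0.0
```

Request:
arm_command(
  moves=[
    [0.2, [-0.48, -1, 0], 0],
    [0.2, [-0.48, -1, 0], 0],
    [0.2, [-0.48, -1, 0], 0],
    [0.2, [-0.48, -1, 0], 0],
    [0.2, [-0.48, -1, 0], 0],
    [0.2, [-0.48, -1, 0], 0],
  ],
)

```text
time: 2.83
tool_pos: [0.4535, 0.0019, 0.2563]
tool_rot: [-0.0, 0.003, 1.0, 0.0]
contact_force: [-0.1, 0.9, 0.3]
gripper_width: 0.6
grasp_force: 0.0
```

Request:
arm_command(
  moves=[
    [0.2, [0, -0.1, 0.8], 0],
    [0.2, [0, -0.1, 0.8], 0],
    [0.2, [0, -0.1, 0.8], 0],
    [0.2, [0, -0.1, 0.8], 0],
    [0.2, [0, -0.1, 0.8], 0],
    [0.2, [0, -0.1, 0.8], 0],
  ],
)

```text
time: 3.33
tool_pos: [0.4541, -0.0111, 0.1386]
tool_rot: [0.001, -0.001, 1.0, -0.0]
contact_force: [-0.1, 0.8, 0.1]
gripper_width: 0.6
grasp_force: 0.0
```

```bash
cat > w.py <<'E'
from h import *
import sys
def overlay(p,circs,name,fish=True):
    im=cv2.cvtColor(p["frame"],cv2.COLOR_RGB2BGR)
    for x,y,z,r in circs:
        pts=np.array([proj(p,[x+r*np.cos(a),y+r*np.sin(a),z],fish) for a in np.linspace(0,6.28,60)])
        cv2.polylines(im,[np.round(pts*8).astype(int)],True,(0,255,0),1,cv2.LINE_AA,3)
    cv2.imwrite("pics/"+name+".png",im)
E
python3 - <<'E'
from w import *
from fit import fit
p=manip.grab_frame("wrist")
print(np.array(p["R"]),-np.array(p["R"]).T@np.array(p["t"]))
overlay(p,[(.453,-.0134,.008,.048),(.453,-.0134,.028,.01),(.6555,-.01,.056,.06)],"w1")
for d in manip.search_frame(p,"cushion"):
    print(d); e=d["extent"]
s=manip.state();print(s["tool_pos"],s["tool_rot"])
E
```

```text
[[-1.36912970e-03  9.99998999e-01 -3.55943985e-04]
 [ 9.60249724e-01  1.41406561e-03  2.79138798e-01]
 [ 2.79139022e-01  4.03821061e-05 -9.60250699e-01]] [ 0.38231882 -0.01207552  0.25625342]
{'extent': [243.7, 170.5, 381.2, 299.1], 'confidence': 0.96}
{'extent': [437.9, 56.6, 526.2, 153.2], 'confidence': 0.93}
[ 0.45504447 -0.01166976  0.1398469 ] [ 2.90135497e-03 -5.59757597e-04  9.99995521e-01 -4.76086169e-04]
```

View pics/w1.png

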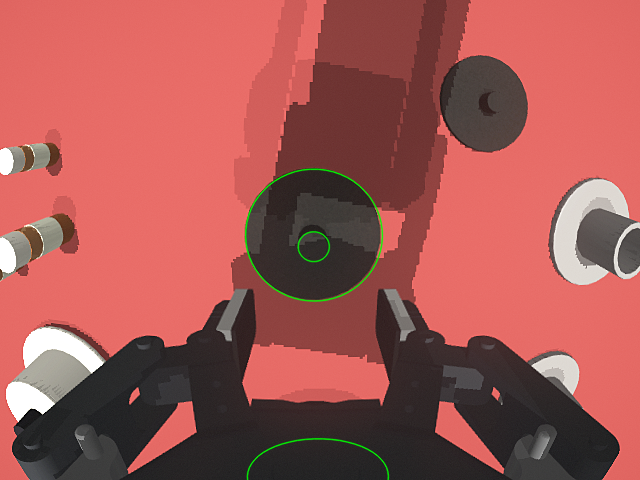

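The overlay matches the cushion: disc centre at (314,235), knob near (312,240). I'll descend and grip the knob.

Request:
arm_command(
  moves=[
    [0.2, [0, 0, 0.4], 0],
    [0.2, [0, 0, 0.66], 0],
    [0.2, [0, 0, 0.66], 0],
    [0.2, [0, 0, 0.66], 0],
    [0.2, [0, 0, 0.66], 0],
  ],
)

```text
time: 3.85
tool_pos: [0.454, -0.012, 0.0387]
tool_rot: [0.001, -0.0, 1.0, -0.0]
contact_force: [0.4, 0.8, 0.9]
gripper_width: 0.599
grasp_force: 0.0
```

Request:
arm_command(
  moves=[
    [-1, [0, 0, 0], 0],
    [-1, [0, 0, 0], 0],
    [-1, [0, 0, 0], 0],
    [-1, [0, 0, 0], 0],
    [-1, [0, 0, 0], 0],
    [-1, [0, 0, 0], 0],
    [-1, [0, 0, 0], 0],
    [-1, [0, 0, 0], 0],
  ],
)

```text
time: 4.52
tool_pos: [0.4553, -0.0124, 0.0404]
tool_rot: [0.003, -0.0, 1.0, -0.0]
contact_force: [-0.7, 0.2, 7.2]
gripper_width: 0.201
grasp_force: 58.5
```

Request:
arm_command(
  moves=[
    [-1, [0, 0, -0.3], 0],
    [-1, [0, 0, -0.6], 0],
    [-1, [-0.1, 0.02, -0.6], 0],
    [-1, [-0.25, 0.02, -0.6], 0],
    [-1, [-0.35, 0.02, -0.6], 0],
    [-1, [-0.35, 0.02, -0.6], 0],
  ],
)

```text
time: 5.02
tool_pos: [0.5085, -0.0093, 0.1299]
tool_rot: [0.003, -0.0, 1.0, -0.0]
contact_force: [0.2, 0.6, -1.1]
gripper_width: 0.2
grasp_force: 58.7
```

Request:
arm_command(
  moves=[
    [-1, [-0.2, 0, 0], 0],
    [-1, [-0.45, 0, 0], 0],
    [-1, [-0.7, 0, 0], 0],
    [-1, [-0.9, 0, 0], 0],
    [-1, [-1, 0, 0], 0],
    [-1, [-1, 0, 0], 0],
    [-1, [-1, 0, 0], 0],
    [-1, [-1, 0, 0], 0],
  ],
)

```text
time: 5.68
tool_pos: [0.654, -0.0089, 0.1271]
tool_rot: [-0.001, -0.0, 1.0, 0.0]
contact_force: [0.2, 0.9, -1.2]
gripper_width: 0.201
grasp_force: 58.7
```

```bash
python3 - <<'E'
from w import *
np.set_printoptions(precision=4,suppress=True)
s=manip.state();print(s["tool_pos"],s["tool_rot"],s["gripper_width"],s["contact_force"])
p=manip.grab_frame("wrist")
overlay(p,[(.6555,-.01,.056,.06),(.6555,-.01,.056,.056)],"w2")
p=manip.grab_frame("scene");save(p,"s2")
a=cv2.imread("pics/w2.png");b=cv2.imread("pics/s2.png")
cv2.imwrite("pics/c2.png",np.hstack([a[100:480,120:520],b[100:480,220:620]]))
E
```

```text
[ 0.654  -0.0089  0.1271] [-0.0008 -0.0001  1.      0.0001] 0.20082118341154948 [ 0.2412  0.9116 -1.168 ]
```

View pics/c2.png

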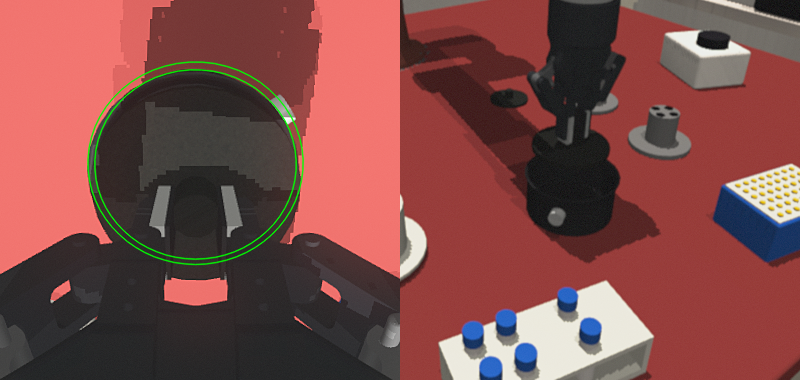

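Left panel (wrist): bucket rim centred at about (195,163), on the overlay. Right panel (scene): the cushion is held level over the bucket. I'll lower it and release with a small opening.

Request:
arm_command(
  moves=[
    [-1, [0, 0, 0.15], 0],
    [-1, [0, 0, 0.3], 0],
    [-1, [0, 0, 0.42], 0],
    [-1, [0, 0, 0.5], 0],
    [-1, [0, 0, 0.54], 0],
    [-1, [0, 0, 0.54], 0],
    [-1, [0, 0, 0.54], 0],
  ],
)

```text
time: 6.37
tool_pos: [0.6617, -0.0102, 0.0547]
tool_rot: [0.009, 0.0, 1.0, -0.001]
contact_force: [2.3, -1.8, 17.7]
gripper_width: 0.198
grasp_force: 70.4
```

Request:
arm_command(
  moves=[
    [-0.2, [0, 0, 0], 0],
    [-0.2, [0, 0, 0], 0],
    [-0.2, [0, 0, 0], 0],
    [-0.2, [0, 0, -0.15], 0],
    [-0.2, [0, 0, -0.4], 0],
    [-0.2, [0, 0, -0.66], 0],
    [-0.2, [0, 0, -0.9], 0],
    [-0.2, [0, 0, -0.9], 0],
  ],
)

```text
time: 7.03
tool_pos: [0.659, -0.0094, 0.1906]
tool_rot: [0.007, -0.0, 1.0, -0.001]
contact_force: [1.9, -0.2, 0.2]
gripper_width: 0.404
grasp_force: 0.0
```

```bash
python3 - <<'E'
from w import *
s=manip.state();print(s["tool_pos"],s["contact_force"])
p=manip.grab_frame("wrist")
overlay(p,[(.6555,-.01,.014,.048),(.6555,-.01,.034,.01)],"w3")
b=cv2.imread("pics/w3.png")[100:400,120:520];cv2.imwrite("pics/c3.png",b)
E
```

```text
[ 0.65904865 -0.00935594  0.19061264] [ 1.93657747 -0.23839786  0.21910237]
```

View pics/c3.png

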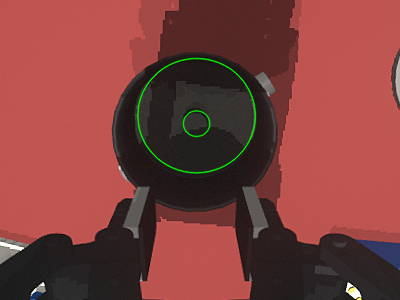

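The cushion met resistance early, so I'll look with the contrast stretched.

```bash
cat > look.py <<'E'
from h import *
def enh(names,out):
    L=[]
    for n,(l,t,r,b),s in names:
        p=manip.grab_frame(n);f=cv2.cvtColor(p["frame"],cv2.COLOR_RGB2BGR)[t:b,l:r]
        f=(255*np.clip(f/130.,0,1)**.6).astype(np.uint8)
        L.append(cv2.resize(f,(400,400),interpolation=cv2.INTER_CUBIC))
    cv2.imwrite("pics/"+out+".png",np.hstack(L))
E
python3 - <<'E'
from look import *
enh([("wrist",(220,140,420,340),1),("scene",(330,220,460,350),1)],"e4")
E
```

```text
(no output)
```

View pics/e4.png

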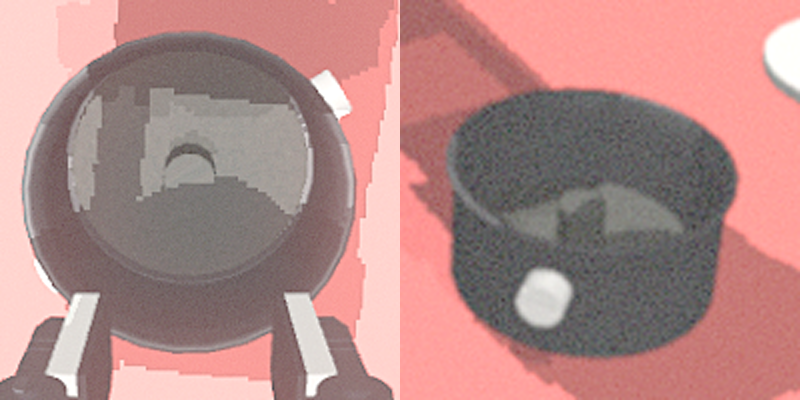

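The disc lies inside the walls, with the knob at (190,168) in the left panel. I'll clear the view on the way to the adapter and check from the fixed cameras.

Request:
arm_command(
  moves=[
    [0.5, [0.69, 0.79, 0], 0],
    [0.5, [0.69, 0.79, 0], 0],
    [0.5, [0.69, 0.79, 0], 0],
    [0.5, [0.69, 0.79, 0], 0],
    [0.5, [0.69, 0.79, 0], 0],
  ],
)

```text
time: 7.6
tool_pos: [0.5464, 0.113, 0.1772]
tool_rot: [-0.004, -0.002, 1.0, 0.001]
contact_force: [0.1, -0.1, 0.5]
gripper_width: 0.751
grasp_force: 0.0
```

Request:
arm_command(
  moves=[
    [0.5, [0.69, 0.79, 0], 0],
    [0.5, [0.69, 0.79, 0], 0],
    [0.5, [0.69, 0.79, 0], 0],
    [0.5, [0.69, 0.79, 0], 0],
    [0.5, [0.69, 0.79, 0], 0],
    [0.5, [0.69, 0.79, 0], 0],
    [0.5, [0.69, 0.79, 0], 0],
  ],
)

```text
time: 8.18
tool_pos: [0.4478, 0.2274, 0.1796]
tool_rot: [-0.001, -0.0, 1.0, -0.001]
contact_force: [0.5, -0.0, -0.1]
gripper_width: 0.747
grasp_force: 0.0
```

```bash
python3 - <<'E'
from h import *
s=manip.state();print(s["tool_pos"],s["tool_rot"],s["contact_force"])
L=[]
for n,(l,t,r,b) in (("top",(280,95,375,190)),("scene",(335,230,455,350))):
    p=manip.grab_frame(n);f=cv2.cvtColor(p["frame"],cv2.COLOR_RGB2BGR)[t:b,l:r]
    f=(255*np.clip(f/130.,0,1)**.6).astype(np.uint8);k=400/(r-l)
    f=cv2.resize(f,(400,400),interpolation=cv2.INTER_CUBIC)
    for z,rr,c in ((.014,.048,(0,255,0)),(.034,.010,(0,255,0)),(.056,.06,(255,0,0)),(.056,.056,(255,0,0))):
        pts=np.array([(proj(p,[.6555+rr*np.cos(a),-.01+rr*np.sin(a),z])-[l,t])*k for a in np.linspace(0,6.28,60)])
        cv2.polylines(f,[np.round(pts*8).astype(int)],True,c,1,cv2.LINE_AA,3)
    L.append(f)
cv2.imwrite("pics/e5.png",np.hstack(L))
p=manip.grab_frame("wrist")
for d in manip.search_frame(p,"adapter"):
    e=d["extent"];print(d["confidence"],e,atz(p,(e[0]+e[2])/2,(e[1]+e[3])/2,.008,True))
E
```

```text
[0.44779363 0.22737965 0.17958942] [-1.23178286e-03 -1.83285156e-04  9.99998990e-01 -6.85357420e-04] [ 0.50697305 -0.04471399 -0.05845637]
0.8 [261.0, 163.0, 374.0, 283.5] [0.44649118 0.22766119]
```

View pics/e5.png

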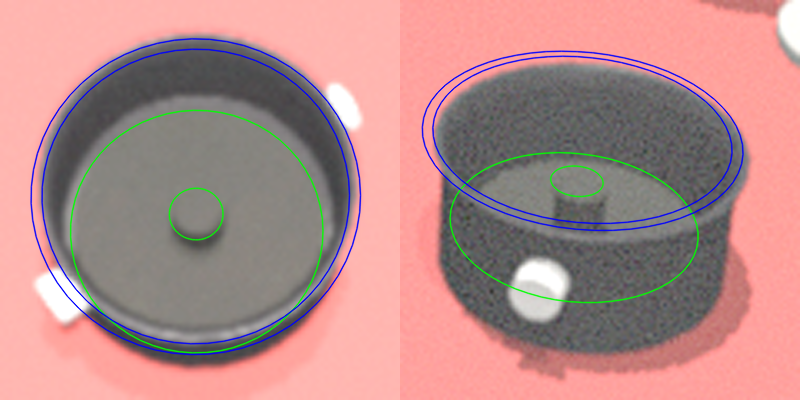

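The knob is where expected at (196,213), but the disc's far edge at y≈96 looks slightly high, so it may not be fully down. I'll go back and press the knob with shut fingers; that also measures its height by touch.

Request:
arm_command(
  moves=[
    [-1, [-0.69, -0.79, 0], 0],
    [-1, [-0.69, -0.79, 0], 0],
    [-1, [-0.69, -0.79, 0], 0],
    [-1, [-0.69, -0.79, 0], 0],
    [-1, [-0.69, -0.79, 0], 0],
  ],
)

```text
time: 8.8
tool_pos: [0.5555, 0.1044, 0.1817]
tool_rot: [0.001, 0.003, 1.0, -0.001]
contact_force: [-0.4, -0.1, 0.3]
gripper_width: 0.036
grasp_force: 0.0
```

Request:
arm_command(
  moves=[
    [-1, [-0.69, -0.79, 0], 0],
    [-1, [-0.69, -0.79, 0], 0],
    [-1, [-0.69, -0.79, 0], 0],
    [-1, [-0.69, -0.79, 0], 0],
    [-1, [-0.69, -0.79, 0.2], 0],
    [-1, [-0.69, -0.79, 0.4], 0],
    [-1, [-0.69, -0.79, 0.6], 0],
    [-1, [-0.69, -0.79, 0.7], 0],
    [-1, [-0.69, -0.79, 0.7], 0],
    [-1, [-0.69, -0.79, 0.7], 0],
  ],
)

```text
time: 9.63
tool_pos: [0.655, -0.0092, 0.0757]
tool_rot: [-0.001, 0.0, 1.0, 0.0]
contact_force: [-0.9, -0.3, 1.3]
gripper_width: -0.002
grasp_force: 0.0
```

Request:
arm_command(
  moves=[
    [-1, [0, 0, 0.04], 0],
    [-1, [0, 0, 0.08], 0],
    [-1, [0, 0, 0.08], 0],
    [-1, [0, 0, 0.08], 0],
  ],
)

```text
time: 9.97
tool_pos: [0.6557, -0.0089, 0.065]
tool_rot: [0.0, -0.0, 1.0, -0.0]
contact_force: [-0.3, -0.0, -0.2]
gripper_width: 0.0
grasp_force: 0.0
```

Request:
arm_command(
  moves=[
    [-1, [0, 0, 0.04], 0],
    [-1, [0, 0, 0.08], 0],
    [-1, [0, 0, 0.08], 0],
    [-1, [0, 0, 0.08], 0],
  ],
)

```text
time: 10.3
tool_pos: [0.657, -0.0091, 0.059]
tool_rot: [0.001, -0.0, 1.0, -0.0]
contact_force: [-13.4, 0.8, 28.0]
gripper_width: -0.001
grasp_force: 14.2
```

Contact came at TCP z = 0.059, which puts the knob top at 0.034, so the cushion is seated on the floor. Next, the adapter.

Request:
arm_command(
  moves=[
    [-1, [0, 0, -0.4], 0],
    [-1, [0, 0, -0.8], 0],
    [0.5, [0.2, 0.3, -0.86], 0],
    [0.5, [0.69, 0.79, -0.86], 0],
    [0.5, [0.69, 0.79, -0.86], 0],
    [0.5, [0.69, 0.79, -0.86], 0],
    [0.5, [0.69, 0.79, -0.86], 0],
  ],
)

```text
time: 10.88
tool_pos: [0.5485, 0.1135, 0.1822]
tool_rot: [-0.0, -0.002, 1.0, 0.001]
contact_force: [1.6, -0.4, 0.1]
gripper_width: 0.708
grasp_force: 0.0
```

Request:
arm_command(
  moves=[
    [0.5, [0.69, 0.79, 0], 0],
    [0.5, [0.69, 0.79, 0], 0],
    [0.5, [0.69, 0.79, 0], 0],
    [0.5, [0.69, 0.79, 0], 0],
    [0.5, [0.69, 0.79, 0], 0],
    [0.5, [0.69, 0.79, 0], 0],
    [0.5, [0.69, 0.79, 0], 0],
  ],
)

```text
time: 11.47
tool_pos: [0.4487, 0.2278, 0.1814]
tool_rot: [0.0, -0.0, 1.0, -0.0]
contact_force: [-0.1, 0.4, -0.0]
gripper_width: 0.752
grasp_force: 0.0
```

```bash
python3 - <<'E'
from w import *
from fit import fit
s=manip.state();print(s["tool_pos"],s["tool_rot"],s["contact_force"])
p=manip.grab_frame("wrist")
e=manip.search_frame(p,"adapter")[0]["extent"];b=[int(e[0])-8,int(e[1])-8,int(e[2])+8,int(e[3])+8]
print(e,fit(p,b,.048,.008,70,True))
p=manip.grab_frame("top");print(fit(p,(280,95,375,190),.06,.056))
E
```

```text
[0.4487072  0.22781869 0.18142306] [ 3.93626165e-04 -2.91561603e-04  9.99999871e-01 -1.36257619e-04] [-0.11737353  0.42008831 -0.02857434]
[259.6, 167.5, 371.9, 280.6] [0.4437 0.2265 0.4441 0.2261 0.0503]
[ 0.656  -0.01    0.6554 -0.0101  0.0615]
```

Request:
arm_command(
  moves=[
    [0.5, [0, 0, 0.2], 0],
    [0.5, [0, 0, 0.45], 0],
    [0.5, [0, 0, 0.7], 0],
    [0.5, [0, 0, 0.84], 0],
    [0.5, [0, 0, 0.84], 0],
    [0.5, [0, 0, 0.84], 0],
  ],
)

```text
time: 12.12
tool_pos: [0.448, 0.227, 0.0543]
tool_rot: [-0.001, 0.001, 1.0, -0.001]
contact_force: [1.1, 0.1, 0.3]
gripper_width: 0.752
grasp_force: 0.0
```

Request:
arm_command(
  moves=[
    [-1, [0, 0, 0], 0],
    [-1, [0, 0, 0], 0],
    [-1, [0, 0, 0], 0],
    [-1, [0, 0, 0], 0],
    [-1, [0, 0, 0], 0],
    [-1, [0, 0, 0], 0],
  ],
)

```text
time: 12.62
tool_pos: [0.4507, 0.2285, 0.0582]
tool_rot: [0.003, -0.0, 1.0, 0.001]
contact_force: [1.1, -2.2, 6.6]
gripper_width: 0.522
grasp_force: 61.7
```

Request:
arm_command(
  moves=[
    [-1, [0, 0, -0.15], 0],
    [-1, [0, 0, -0.3], 0],
    [-1, [0, 0, -0.55], 0],
    [-1, [0, 0, -0.75], 0],
    [-1, [0, 0, -0.75], 0],
    [-1, [0, 0, -0.75], 0],
    [-1, [0, 0, -0.75], 0],
  ],
)

```text
time: 13.2
tool_pos: [0.448, 0.2279, 0.1676]
tool_rot: [-0.0, -0.0, 1.0, 0.0]
contact_force: [-0.2, 0.1, -2.1]
gripper_width: 0.526
grasp_force: 61.6
```

```bash
python3 - <<'E'
from h import *
p=manip.grab_frame("wrist");q=manip.grab_frame("scene")
a=[cv2.cvtColor(x["frame"],cv2.COLOR_RGB2BGR) for x in(p,q)]
cv2.imwrite("pics/c6.png",np.hstack([a[0][100:480,120:520],a[1][0:380,230:630]]))
E
```

```text
(no output)
```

View pics/c6.png

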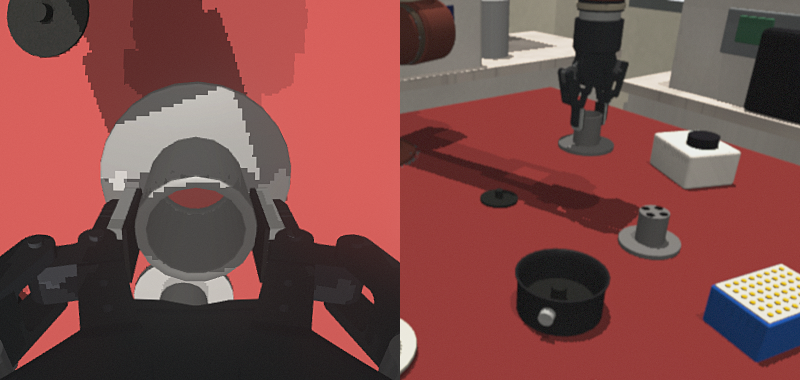

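The adapter is held level by its collar (wrist (195,225), scene (585,135)). Carrying it to the bucket.

Request:
arm_command(
  moves=[
    [-1, [-0.15, -0.17, 0], 0],
    [-1, [-0.32, -0.36, 0], 0],
    [-1, [-0.5, -0.57, 0], 0],
    [-1, [-0.69, -0.79, 0], 0],
    [-1, [-0.69, -0.79, 0], 0],
  ],
)

```text
time: 13.72
tool_pos: [0.5546, 0.1046, 0.1663]
tool_rot: [-0.0, 0.002, 1.0, -0.001]
contact_force: [0.3, -0.4, -0.8]
gripper_width: 0.522
grasp_force: 61.8
```

Request:
arm_command(
  moves=[
    [-1, [-0.19, -0.2, 0], 0],
    [-1, [-0.37, -0.4, 0], 0],
    [-1, [-0.55, -0.6, 0], 0],
    [-1, [-0.66, -0.75, 0], 0],
    [-1, [-0.69, -0.795, 0], 0],
    [-1, [-0.69, -0.795, 0], 0],
    [-1, [-0.69, -0.795, 0], 0],
    [-1, [-0.69, -0.795, 0], 0],
  ],
)

```text
time: 14.38
tool_pos: [0.6541, -0.0084, 0.1666]
tool_rot: [-0.001, -0.001, 1.0, 0.0]
contact_force: [-0.8, -0.4, -0.4]
gripper_width: 0.524
grasp_force: 61.8
```

Request:
arm_command(
  moves=[
    [-1, [0, 0, 0.15], 0],
    [-1, [0, 0, 0.3], 0],
    [-1, [0, 0, 0.42], 0],
    [-1, [0, 0, 0.5], 0],
    [-1, [0, 0, 0.55], 0],
    [-1, [0, 0, 0.59], 0],
    [-1, [0, 0, 0.59], 0],
    [-1, [0, 0, 0.59], 0],
  ],
)

```text
time: 15.05
tool_pos: [0.6638, -0.0096, 0.088]
tool_rot: [0.012, -0.001, 1.0, -0.002]
contact_force: [16.2, -1.0, 3.9]
gripper_width: 0.519
grasp_force: 62.8
```

A +x force of 16 N means the flange is rubbing the near wall, so the bucket centre is further out in x. I'll shift outward a few mm.

Request:
arm_command(
  moves=[
    [-1, [-0.02, 0, 0], 0],
    [-1, [-0.04, 0, 0], 0],
    [-1, [-0.04, 0, 0], 0],
    [-1, [-0.04, 0, 0], 0],
  ],
)

```text
time: 15.38
tool_pos: [0.6654, -0.0092, 0.0835]
tool_rot: [0.006, -0.001, 1.0, -0.001]
contact_force: [8.2, -1.3, 3.3]
gripper_width: 0.524
grasp_force: 62.6
```

Request:
arm_command(
  moves=[
    [-1, [-0.02, 0, 0], 0],
    [-1, [-0.02, 0, 0], 0],
    [-1, [-0.02, 0, 0], 0],
  ],
)

```text
time: 15.63
tool_pos: [0.6659, -0.009, 0.0809]
tool_rot: [0.003, -0.001, 1.0, -0.0]
contact_force: [5.9, -1.4, 2.4]
gripper_width: 0.521
grasp_force: 62.4
```

Request:
arm_command(
  moves=[
    [-1, [0, 0, 0.03], 0],
    [-1, [0, 0, 0.05], 0],
    [-1, [0, 0, 0.05], 0],
    [-1, [0, 0, 0.05], 0],
  ],
)

```text
time: 15.97
tool_pos: [0.6655, -0.009, 0.0782]
tool_rot: [0.001, -0.001, 1.0, -0.0]
contact_force: [-11.1, 0.6, 26.8]
gripper_width: 0.519
grasp_force: 64.7
```

Request:
arm_command(
  moves=[
    [0.36, [0, 0, 0], 0],
    [0.36, [0, 0, 0], 0],
    [0.36, [0, 0, 0], 0],
    [0.36, [0, 0, 0], 0],
  ],
)

```text
time: 16.3
tool_pos: [0.6629, -0.0091, 0.0702]
tool_rot: [-0.002, -0.0, 1.0, 0.0]
contact_force: [0.4, 0.3, -0.1]
gripper_width: 0.681
grasp_force: 0.0
```

Request:
arm_command(
  moves=[
    [0.36, [0, 0, -0.15], 0],
    [0.36, [0, 0, -0.35], 0],
    [0.36, [0, 0, -0.6], 0],
    [0.36, [0, 0, -0.85], 0],
    [0.36, [0, 0, -0.9], 0],
    [0.36, [0, 0, -0.9], 0],
  ],
)

```text
time: 16.8
tool_pos: [0.6663, -0.0098, 0.2112]
tool_rot: [0.003, -0.0, 1.0, -0.0]
contact_force: [-0.2, -0.6, -0.0]
gripper_width: 0.676
grasp_force: 0.0
```

```bash
python3 - <<'E'
from w import *
s=manip.state();print(s["tool_pos"],s["tool_rot"],s["contact_force"])
L=[]
for n,(l,t,r,b) in (("wrist",(190,110,450,370)),("scene",(325,210,465,350))):
    p=manip.grab_frame(n);f=cv2.cvtColor(p["frame"],cv2.COLOR_RGB2BGR)[t:b,l:r]
    f=(255*np.clip(f/160.,0,1)**.7).astype(np.uint8);k=400/(r-l)
    f=cv2.resize(f,(400,400),interpolation=cv2.INTER_CUBIC)
    for z,rr,c in ((.072,.023,(0,255,0)),(.056,.06,(255,0,0))):
        pts=np.array([(proj(p,[.6575+rr*np.cos(a),-.01+rr*np.sin(a),z],n=="wrist")-[l,t])*k for a in np.linspace(0,6.28,60)])
        cv2.polylines(f,[np.round(pts*8).astype(int)],True,c,1,cv2.LINE_AA,3)
    L.append(f)
cv2.imwrite("pics/e7.png",np.hstack(L))
E
```

```text
[ 0.66632588 -0.00981064  0.21121286] [ 3.48850670e-03 -1.96999516e-04  9.99993828e-01 -3.68332070e-04] [-0.19074284 -0.60134394 -0.03113292]
```

View pics/e7.png

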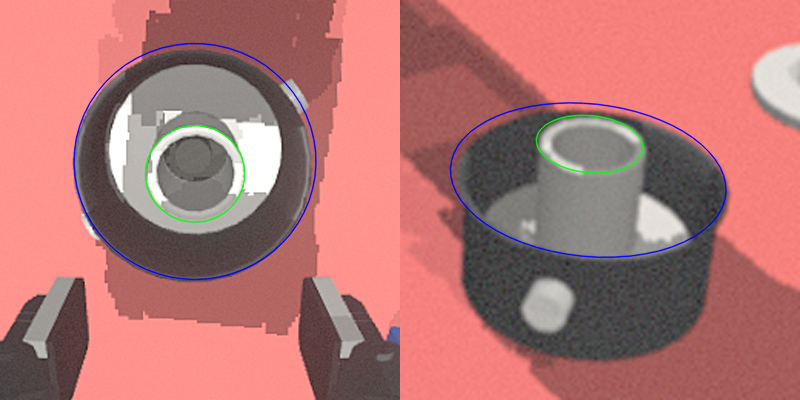

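The wrist view shows the adapter level in the bucket with the knob visible through its hole (195,155). The scene view agrees, with the collar top at z=0.072, centred at about x=0.658. Next, the bottle.

Request:
arm_command(
  moves=[
    [0.36, [0.73, -0.711, 0], 0],
    [0.36, [0.73, -0.711, 0], 0],
    [0.36, [0.73, -0.711, 0], 0],
    [0.36, [0.73, -0.711, 0], 0],
    [0.36, [0.73, -0.711, 0], 0],
  ],
)

```text
time: 17.32
tool_pos: [0.5503, -0.1186, 0.2026]
tool_rot: [-0.004, 0.002, 1.0, 0.001]
contact_force: [-0.8, 0.5, -0.1]
gripper_width: 0.678
grasp_force: 0.0
```

Request:
arm_command(
  moves=[
    [0.36, [0.73, -0.711, 0], 0],
    [0.36, [0.73, -0.711, 0], 0],
    [0.36, [0.73, -0.711, 0], 0],
    [0.36, [0.73, -0.711, 0], 0],
    [0.36, [0.73, -0.711, 0.2], 0],
    [0.36, [0.73, -0.711, 0.35], 0],
    [0.36, [0.73, -0.711, 0.35], 0],
    [0.36, [0.73, -0.711, 0.35], 0],
  ],
)

```text
time: 17.98
tool_pos: [0.4438, -0.2216, 0.1509]
tool_rot: [-0.003, -0.0, 1.0, 0.002]
contact_force: [0.5, -0.1, 0.9]
gripper_width: 0.682
grasp_force: 0.0
```

```bash
python3 - <<'E'
from w import *
s=manip.state();print(s["tool_pos"],s["tool_rot"],s["contact_force"])
p=manip.grab_frame("wrist");overlay(p,[(.4456,-.2233,.076,.013),(.4456,-.2233,0,.013)],"w8")
im=cv2.imread("pics/w8.png")[60:460,120:520]
p=manip.grab_frame("top");L=[]
k=4;f=cv2.cvtColor(p["frame"],cv2.COLOR_RGB2BGR)[95:195,280:380];f=cv2.resize(f,(400,400),interpolation=cv2.INTER_CUBIC);f=(255*np.clip(f/160.,0,1)**.7).astype(np.uint8)
for z,rr,c in ((.072,.023,(0,255,0)),(.056,.06,(255,0,0)),(.022,.048,(0,255,0))):
    pts=np.array([(proj(p,[.6575+rr*np.cos(a),-.01+rr*np.sin(a),z])-[280,95])*k for a in np.linspace(0,6.28,60)])
    cv2.polylines(f,[np.round(pts*8).astype(int)],True,c,1,cv2.LINE_AA,3)
cv2.imwrite("pics/c8.png",np.hstack([im,f]))
E
```

```text
[ 0.44379702 -0.221631    0.15090064] [-2.91553920e-03 -1.76769360e-04  9.99993323e-01  2.19583431e-03] [ 0.46680181 -0.062505    0.87832635]
```

View pics/c8.png

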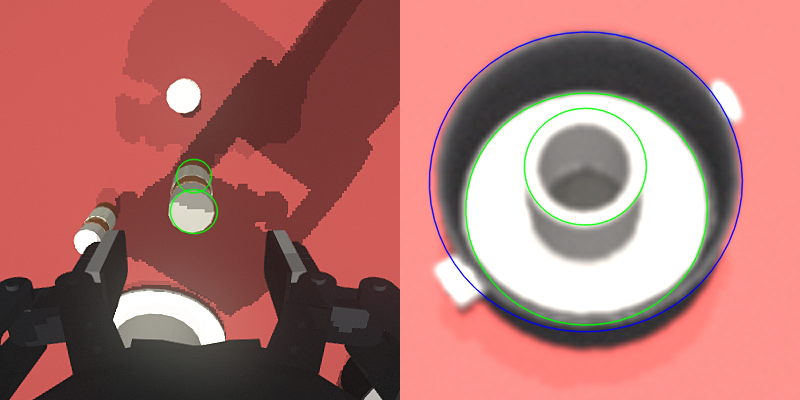

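Left panel: the bottle matches the overlay (cap top at (193,212)). Right panel: the adapter matches the seated prediction at (0.6575, -0.010). Gripping the bottle.

Request:
arm_command(
  moves=[
    [0.36, [0, 0, 0.2], 0],
    [0.36, [0, 0, 0.4], 0],
    [0.36, [0, 0, 0.56], 0],
    [0.36, [0, 0, 0.56], 0],
    [0.36, [0, 0, 0.56], 0],
    [0.36, [0, 0, 0.56], 0],
  ],
)

```text
time: 18.58
tool_pos: [0.4471, -0.2239, 0.0726]
tool_rot: [0.001, -0.0, 1.0, -0.001]
contact_force: [0.3, -0.1, 0.6]
gripper_width: 0.681
grasp_force: 0.0
```

Request:
arm_command(
  moves=[
    [-1, [0, 0, 0], 0],
    [-1, [0, 0, 0], 0],
    [-1, [0, 0, 0], 0],
    [-1, [0, 0, 0], 0],
    [-1, [0, 0, 0], 0],
    [-1, [0, 0, 0], 0],
    [-1, [0, 0, 0], 0],
    [-1, [0, 0, 0], 0],
  ],
)

```text
time: 19.25
tool_pos: [0.4468, -0.224, 0.0725]
tool_rot: [0.002, -0.0, 1.0, -0.001]
contact_force: [-0.8, 0.2, 5.9]
gripper_width: 0.289
grasp_force: 58.6
```

Request:
arm_command(
  moves=[
    [-1, [0, 0, -0.1], 0],
    [-1, [0, 0, -0.25], 0],
    [-1, [0, 0, -0.45], 0],
    [-1, [0, 0, -0.65], 0],
    [-1, [0, 0, -0.85], 0],
    [-1, [0, 0, -0.85], 0],
    [-1, [0, 0, -0.85], 0],
  ],
)

```text
time: 19.83
tool_pos: [0.4466, -0.2239, 0.2006]
tool_rot: [0.002, -0.0, 1.0, -0.002]
contact_force: [-0.5, -0.6, -1.1]
gripper_width: 0.284
grasp_force: 58.8
```

Request:
arm_command(
  moves=[
    [-1, [-0.15, 0.15, 0], 0],
    [-1, [-0.33, 0.33, 0], 0],
    [-1, [-0.52, 0.52, 0], 0],
    [-1, [-0.706, 0.711, 0], 0],
    [-1, [-0.706, 0.711, 0], 0],
  ],
)

```text
time: 20.25
tool_pos: [0.5535, -0.1118, 0.1958]
tool_rot: [-0.001, -0.003, 1.0, 0.002]
contact_force: [-0.8, -0.2, -0.4]
gripper_width: 0.284
grasp_force: 59.0
```

Request:
arm_command(
  moves=[
    [-1, [-0.18, 0.18, 0], 0],
    [-1, [-0.36, 0.36, 0], 0],
    [-1, [-0.52, 0.52, 0], 0],
    [-1, [-0.64, 0.64, 0], 0],
    [-1, [-0.706, 0.711, 0], 0],
    [-1, [-0.706, 0.711, 0], 0],
    [-1, [-0.706, 0.711, 0], 0],
    [-1, [-0.706, 0.711, 0], 0],
  ],
)

```text
time: 20.92
tool_pos: [0.6562, -0.0106, 0.1968]
tool_rot: [-0.001, 0.0, 1.0, -0.0]
contact_force: [-0.5, -0.1, 0.1]
gripper_width: 0.285
grasp_force: 59.1
```

```bash
python3 - <<'E'
from w import *
for i in range(4):
    s=manip.state();print(s["tool_pos"],s["tool_rot"]);p=manip.grab_frame("wrist")
overlay(p,[(.6575,-.01,.072,.023),(.6575,-.01,.072,.018),(.6575,-.01,.056,.06)],"w9")
im=cv2.imread("pics/w9.png")[80:480,120:520]
p=manip.grab_frame("scene");overlay(p,[(.6575,-.01,.072,.018)],"s9",False)
im2=cv2.resize(cv2.imread("pics/s9.png")[130:330,290:490],(400,400))
cv2.imwrite("pics/c9.png",np.hstack([im,im2]))
E
```

```text
[ 0.65616063 -0.01062335  0.19684837] [-1.02043354e-03  2.39560239e-04  9.99999438e-01 -1.61056304e-04]
[ 0.65619597 -0.01088948  0.19718028] [-7.42779749e-04  5.16542914e-04  9.99999579e-01 -1.54385138e-04]
[ 0.65636223 -0.01092109  0.19751954] [-4.02132889e-04  6.20563179e-04  9.99999720e-01 -1.13736532e-04]
[ 0.656475   -0.0108838   0.19772002] [-2.28383649e-04  6.47486989e-04  9.99999759e-01 -1.00688968e-04]
```

View pics/c9.png

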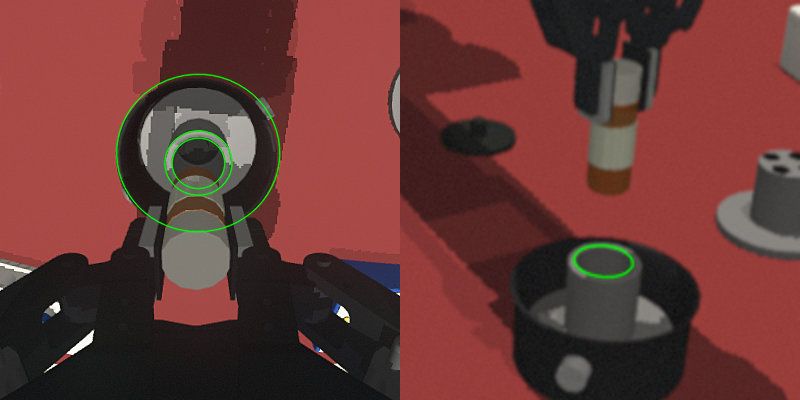

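The bottle hangs upright over the collar: in the wrist view the collar ring is at (198,160), in the scene view the bottle is straight above it. I'll lower in stages, checking force.

Request:
arm_command(
  moves=[
    [-1, [-0.005, 0, 0.15], 0],
    [-1, [-0.005, 0, 0.3], 0],
    [-1, [-0.005, 0, 0.4], 0],
    [-1, [-0.005, 0, 0.47], 0],
    [-1, [-0.005, 0, 0.48], 0],
    [-1, [-0.005, 0, 0.48], 0],
  ],
)

```text
time: 21.67
tool_pos: [0.6575, -0.0099, 0.1251]
tool_rot: [-0.001, -0.0, 1.0, 0.0]
contact_force: [-0.1, -0.7, -0.4]
gripper_width: 0.286
grasp_force: 59.1
```

No side force. Continuing down to the knob.

Request:
arm_command(
  moves=[
    [-1, [0, 0, 0.05], 0],
    [-1, [0, 0, 0.1], 0],
    [-1, [0, 0, 0.125], 0],
    [-1, [0, 0, 0.125], 0],
    [-1, [0, 0, 0.125], 0],
  ],
)

```text
time: 22.08
tool_pos: [0.658, -0.0098, 0.1071]
tool_rot: [0.0, -0.0, 1.0, -0.0]
contact_force: [0.4, 0.4, -1.1]
gripper_width: 0.283
grasp_force: 59.2
```

Request:
arm_command(
  moves=[
    [-1, [0, 0, 0.015], 0],
    [-1, [0, 0, 0.015], 0],
    [-1, [0, 0, 0.015], 0],
  ],
)

```text
time: 22.33
tool_pos: [0.6587, -0.0098, 0.1064]
tool_rot: [0.001, -0.0, 1.0, -0.0]
contact_force: [-2.0, 0.1, 5.7]
gripper_width: 0.287
grasp_force: 59.6
```

Contact with 5.7 N at the expected height (TCP z = 0.106). Releasing and retreating towards the cap.

Request:
arm_command(
  moves=[
    [0, [0, 0, 0], 0],
    [0, [0, 0, 0], 0],
    [0, [0, 0, 0], 0],
    [0, [0, 0, 0], 0],
    [0, [0, 0, -0.1], 0],
    [0, [0, 0, -0.3], 0],
    [0, [0, 0, -0.5], 0],
    [0, [0, 0, -0.7], 0],
    [0, [0, 0, -0.8], 0],
  ],
)

```text
time: 23.08
tool_pos: [0.6597, -0.0099, 0.231]
tool_rot: [0.004, -0.0, 1.0, -0.0]
contact_force: [1.9, 0.5, 1.1]
gripper_width: 0.497
grasp_force: 0.0
```

Request:
arm_command(
  moves=[
    [0, [0.19, -0.818, 0], 0],
    [0, [0.19, -0.818, 0], 0],
    [0, [0.19, -0.818, 0], 0],
    [0, [0.19, -0.818, 0], 0],
  ],
)

```text
time: 23.42
tool_pos: [0.628, -0.1384, 0.2251]
tool_rot: [-0.0, 0.003, 1.0, -0.002]
contact_force: [0.6, -0.1, 0.2]
gripper_width: 0.501
grasp_force: 0.0
```

Request:
arm_command(
  moves=[
    [0, [0.197, -0.818, 0], 0],
    [0, [0.197, -0.818, 0], 0],
    [0, [0.197, -0.818, 0], 0],
    [0, [0.197, -0.818, 0], 0],
    [0, [0.197, -0.818, 0], 0],
    [0, [0.197, -0.818, 0], 0],
    [0, [0.197, -0.818, 0], 0],
  ],
)

```text
time: 24.0
tool_pos: [0.6003, -0.2538, 0.2247]
tool_rot: [-0.0, -0.001, 1.0, 0.0]
contact_force: [0.7, 0.5, -1.1]
gripper_width: 0.502
grasp_force: 0.0
```

```bash
python3 - <<'E'
from w import *
for i in range(3):
    s=manip.state();p=manip.grab_frame("wrist")
print(s["tool_pos"],s["tool_rot"])
overlay(p,[(.6003,-.2554,.014,.062),(.6003,-.2554,.098,.012)],"w10")
im=cv2.imread("pics/w10.png")[80:480,120:520]
p=manip.grab_frame("scene");save(p,"s10")
im2=cv2.resize(cv2.imread("pics/s10.png")[170:350,310:490],(400,400))
cv2.imwrite("pics/c10.png",np.hstack([im,im2]))
E
```

```text
[ 0.60042933 -0.25359526  0.22478812] [-3.34276601e-05 -1.14181610e-03  9.99999335e-01  1.55536945e-04]
```

View pics/c10.png

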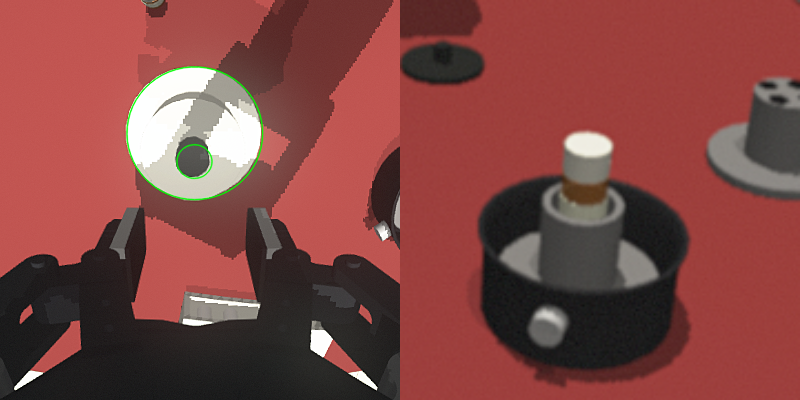

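The bottle stands upright in the collar (right, (588,180)); the cap's flange and knob match the overlay (left, (195,133)). Gripping the cap's knob.

Request:
arm_command(
  moves=[
    [0, [0, 0, 0.2], 0],
    [0, [0, 0, 0.45], 0],
    [0, [0, 0, 0.7], 0],
    [0, [0, 0, 0.81], 0],
    [0, [0, 0, 0.81], 0],
    [0, [0, 0, 0.81], 0],
  ],
)

```text
time: 24.7
tool_pos: [0.5999, -0.2544, 0.1029]
tool_rot: [-0.001, -0.001, 1.0, 0.0]
contact_force: [0.6, -0.3, 0.4]
gripper_width: 0.502
grasp_force: 0.0
```

Request:
arm_command(
  moves=[
    [-1, [0, 0, 0], 0],
    [-1, [0, 0, 0], 0],
    [-1, [0, 0, 0], 0],
    [-1, [0, 0, 0], 0],
    [-1, [0, 0, 0], 0],
    [-1, [0, 0, 0], 0],
  ],
)

```text
time: 25.2
tool_pos: [0.6014, -0.256, 0.1061]
tool_rot: [0.002, -0.0, 1.0, -0.001]
contact_force: [0.1, -0.8, 6.7]
gripper_width: 0.254
grasp_force: 59.3
```

Request:
arm_command(
  moves=[
    [-1, [0, 0, -0.15], 0],
    [-1, [0, 0, -0.35], 0],
    [-1, [0, 0, -0.6], 0],
    [-1, [0, 0, -0.85], 0],
    [-1, [0, 0, -1], 0],
    [-1, [0, 0, -1], 0],
    [-1, [0, 0, -1], 0],
  ],
)

```text
time: 25.78
tool_pos: [0.6004, -0.2554, 0.255]
tool_rot: [0.001, -0.0, 1.0, -0.001]
contact_force: [1.3, 0.2, -2.9]
gripper_width: 0.248
grasp_force: 59.4
```

Request:
arm_command(
  moves=[
    [-1, [-0.04, 0.2, 0], 0],
    [-1, [-0.1, 0.42, 0], 0],
    [-1, [-0.15, 0.64, 0], 0],
    [-1, [-0.192, 0.818, 0], 0],
    [-1, [-0.192, 0.818, 0], 0],
  ],
)

```text
time: 26.2
tool_pos: [0.628, -0.1273, 0.2492]
tool_rot: [-0.003, -0.003, 1.0, 0.002]
contact_force: [-0.7, -0.3, -2.5]
gripper_width: 0.252
grasp_force: 59.5
```

Request:
arm_command(
  moves=[
    [-1, [-0.05, 0.2, 0], 0],
    [-1, [-0.1, 0.42, 0], 0],
    [-1, [-0.15, 0.62, 0], 0],
    [-1, [-0.18, 0.76, 0], 0],
    [-1, [-0.192, 0.818, 0], 0],
    [-1, [-0.192, 0.818, 0], 0],
    [-1, [-0.192, 0.818, 0], 0],
    [-1, [-0.192, 0.818, 0], 0],
  ],
)

```text
time: 26.87
tool_pos: [0.657, -0.0112, 0.2522]
tool_rot: [-0.001, 0.001, 1.0, -0.0]
contact_force: [0.4, -0.6, -0.9]
gripper_width: 0.253
grasp_force: 59.6
```

Request:
arm_command(
  moves=[
    [-1, [0, 0, 0.12], 0],
    [-1, [0, 0, 0.24], 0],
    [-1, [0, 0, 0.36], 0],
    [-1, [0, 0, 0.46], 0],
    [-1, [0, 0, 0.54], 0],
    [-1, [0, 0, 0.58], 0],
    [-1, [0, 0, 0.58], 0],
    [-1, [0, 0, 0.58], 0],
  ],
)

```text
time: 27.53
tool_pos: [0.6577, -0.0101, 0.1665]
tool_rot: [0.0, 0.0, 1.0, -0.0]
contact_force: [0.1, -0.1, -0.8]
gripper_width: 0.254
grasp_force: 59.6
```

Request:
arm_command(
  moves=[
    [-1, [0, 0, 0.03], 0],
    [-1, [0, 0, 0.06], 0],
    [-1, [0, 0, 0.085], 0],
    [-1, [0, 0, 0.085], 0],
    [-1, [0, 0, 0.085], 0],
  ],
)

```text
time: 27.95
tool_pos: [0.658, -0.0099, 0.1542]
tool_rot: [0.001, -0.0, 1.0, -0.0]
contact_force: [-0.1, -0.5, -0.3]
gripper_width: 0.25
grasp_force: 59.7
```

Request:
arm_command(
  moves=[
    [-1, [0, 0, 0.015], 0],
    [-1, [0, 0, 0.03], 0],
    [-1, [0, 0, 0.03], 0],
    [-1, [0, 0, 0.03], 0],
  ],
)

```text
time: 28.28
tool_pos: [0.6581, -0.0099, 0.154]
tool_rot: [0.001, -0.0, 1.0, -0.0]
contact_force: [-9.7, 0.3, 17.2]
gripper_width: 0.251
grasp_force: 61.7
```

Contact at the expected seating height (TCP z = 0.154). Releasing and checking.

Request:
arm_command(
  moves=[
    [-0.1, [0, 0, 0], 0],
    [-0.1, [0, 0, 0], 0],
    [-0.1, [0, 0, 0], 0],
    [-0.1, [0, 0, 0], 0],
    [-0.1, [0, 0, -0.15], 0],
    [-0.1, [0, 0, -0.4], 0],
    [-0.1, [0, 0, -0.65], 0],
    [-0.1, [0, 0, -0.65], 0],
  ],
)

```text
time: 28.95
tool_pos: [0.6612, -0.0101, 0.2563]
tool_rot: [0.007, -0.0, 1.0, -0.001]
contact_force: [0.9, -0.6, 2.3]
gripper_width: 0.449
grasp_force: 0.0
```

Request:
arm_command(
  moves=[
    [0, [0.6, 1, 0], 0],
    [0, [0.6, 1, 0], 0],
    [0, [0.6, 1, 0], 0],
    [0, [0.6, 1, 0], 0],
    [0, [0.6, 1, 0], 0],
    [0, [0.6, 1, 0], 0],
    [0, [0.6, 1, 0], 0],
    [0, [0.6, 1, 0], 0],
  ],
)

```text
time: 29.62
tool_pos: [0.5682, 0.1392, 0.2464]
tool_rot: [0.0, 0.0, 1.0, -0.0]
contact_force: [-0.6, 0.2, 0.1]
gripper_width: 0.498
grasp_force: 0.0
```

```bash
python3 - <<'E'
from w import *
L=[]
C=[(.6575,-.01,.062,.062),(.6575,-.01,.146,.012),(.6575,-.01,.12,.04)]
for n,(l,t,r,b) in (("top",(270,70,390,190)),("scene",(315,150,475,310))):
    p=manip.grab_frame(n);overlay(p,C,n+"11",False);L.append(cv2.resize(cv2.imread(f"pics/{n}11.png")[t:b+20,l:r+20],(400,400)))
cv2.imwrite("pics/c11.png",np.hstack(L));print(manip.state()["contact_force"],manip.state()["time"])
E
```

```text
[-0.65550824 -0.01532853  0.16288007] 29.7167
```

View pics/c11.png

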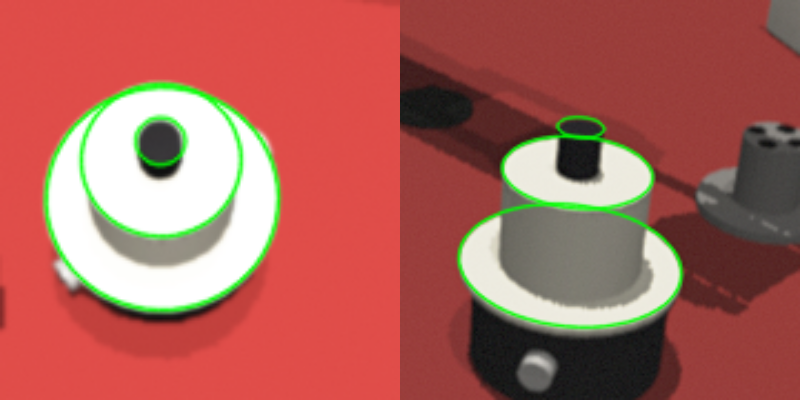

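In both views the cap's flange, dome and knob match the level, seated prediction (flange at (162,198) left and (570,265) right). Handing in.

```bash
python3 -c "
from plant import manip
print(manip.job_done())"
```

```text
the job is handed in; nothing more can be done
None
```

I handed the job in at about 30 s of the 112 s allowed: cushion, wide-hole adapter, bottle and cap were placed in that order, and the last pictures show the cap level on the rim; the hand-in call gave no verdict.

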